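# Rebuild the still life on its tape marks

## Task

Set the still life up again for the drawing class: stand each of the four props (the brass candlestick, the round stoneware bottle, the square glass bottle and the steel tea tin) upright in the middle of the black tape outline on the brown paper that matches its foot in shape and size, with the square bottle and the tin turned in line with their outlines. Set every prop down gently, never letting it drop, and leave the jar of brushes and the white tub where they stand.

Things in the scene. Friction and masses are not known exactly. Their poses are not given: they have to be found in the camera images.
- candlestick: Modern brass candlestick with a white candle stub: flat round foot 92 mm across and 10 mm thick (the widest part), thin stem 14 mm across, and at the top a plain round cup 30 mm across from 110 to 145 mm above the table; the candle stub, 21 mm across, ends at 160 mm. Grip the cup. About 0.3 to 0.55 kg. Origin at the centre of the underside, z up along the stem. Its outline is the large circle.
- round_bottle: White stoneware bottle with a terracotta-brown band near its foot, round, 60 mm across up to 93 mm high, shoulder narrowing to a plain round neck 28 mm across from 130 to 165 mm (top). Grip the neck. About 0.28 to 0.5 kg. Origin at the centre of the underside, z up. Its outline is the small circle.
- square_bottle: Green glass bottle of square section, 64 x 64 mm up to 82 mm high, shoulder up to 96 mm, plain round neck 30 mm across from 96 to 136 mm, cork 23 mm across up to 146 mm. Grip the neck. About 0.27 to 0.47 kg. Origin at the centre of the underside, x and y along the sides of the square, z up. Its outline is the square; any of the four quarter turns is right.
- tea_tin: Oblong steel tea tin with a paper label: body 104 mm (x) by 56 mm (y); fixed lid 106 x 58 mm from 58 to 78 mm high, on it a small knob 18 mm across up to 88 mm. Grip it across the 58 mm of the lid. About 0.16 to 0.29 kg. Origin at the centre of the underside, x along the long side, z up. Its outline is the oblong; either way round is right.
- outline_large_round: Circle of black tape 5 mm wide, 100 mm across inside, 110 mm outside: the mark round the candlestick's foot. Its origin is at the centre of the figure, on the table top (z = 0), z up. Flat, nothing to bump into; fixed to the brown paper sheet, on which the four outlines lie in a group, in any order and turned any way.
- outline_small_round: Circle of black tape 5 mm wide, 68 mm across inside, 78 mm outside: the mark round the round bottle. Its origin is at the centre of the figure, on the table top (z = 0), z up. Flat, nothing to bump into; fixed to the brown paper sheet, on which the four outlines lie in a group, in any order and turned any way.
- outline_square: Square of black tape 5 mm wide, 72 x 72 mm inside, 82 x 82 mm outside: the mark round the square bottle; x and y along its sides. Its origin is at the centre of the figure, on the table top (z = 0), z up. Flat, nothing to bump into; fixed to the brown paper sheet, on which the four outlines lie in a group, in any order and turned any way.
- outline_oblong: Oblong of black tape 5 mm wide, 112 mm (x) by 64 mm (y) inside, 122 x 74 mm outside: the mark round the tea tin; x along its long side. Its origin is at the centre of the figure, on the table top (z = 0), z up. Flat, nothing to bump into; fixed to the brown paper sheet, on which the four outlines lie in a group, in any order and turned any way.
- brush_jar: Bystander: open glass jar 76 mm across, 95 mm high, holding three paint brushes that reach about 205 mm high. Loose; origin at the centre of its underside. To be left alone.
- gesso_tub: Bystander: closed white plastic tub 96 mm across, 76 mm high. Loose; origin at the centre of its underside. To be left alone.
Things that resemble listed ones, but are neither listed nor needed, are in the scene too. What is shaped like the round_bottle but blue is not meant.

How it is judged:
By the outcome, as a careful person would: the job done as asked, in the order asked, and still so for the second after the job is handed in, with the robot touching nothing.
It also fails if it takes over 102 s, if anything falls off the work surface, if the arm or the gripper's body presses on something with over 40 N, if the wrist force passes 120 N, or if a joint passes its speed limit or range.

## Robot

A 6-joint arm with a two-finger parallel gripper is mounted at the origin on the work surface. World frame = base frame: x ahead of the robot, y to its left, z up, the work surface at z = 0. Lengths are in m, angles in rad, forces in N, time in s.
With the tool pointing down it reaches from about 0.35 to 0.775 m from the base axis. Payload 7.3 kg.
Tool frame: the origin (TCP) lies midway between the tips of the shut fingers; the grasp point (between the pads) lies 19 mm behind it; z points along the fingers, y is the line along which they close (so a half turn about z gives the same grasp; the last joint's range is limited). The gripper opens to 92 mm and grips with 3 to 60 N. Pads are 19 mm wide; open, the fingers measure 130 mm over their backs; the gripper's body (75 mm by 190 mm) begins 47 mm behind the grasp point.
Start: joints at [-1.376, 0.342, 1.524, -0, 1.275, -0.146], TCP at [0.175, -0.495, 0.227] pointing down, gripper open.
Joint ranges: [-2.53, 2.53], [-0.77, 2.02], [0.04, 2.7], [-1, 4.14], [0.28, 2.66], [-3.11, 3.11]. Speed limits (rad/s): [2.57, 2.57, 3.14, 3.14, 3.14, 3.14].

## Interface

Orientations are given as [roll, pitch, yaw] about the fixed x, y, z axes, in that order (R = Rz(yaw) Ry(pitch) Rx(roll)).
In Python, from cell import robot, read_camera, camera_params, nets gives the robot as it stands. The module is installed in compiled form; this text tells all that it offers.
- The arm moves only by the tool step_arm, never from a script. Its argument "steps" is a list of rows, each an object of numbers: "x", "y", "z": the shift along the tool's x, y, z as a fraction of full scale; "rx", "ry", "rz": the turn, a rotation vector about the tool's x, y, z as a fraction of full scale; "claw": the opening, from -1 (shut) to 1 (fully open). In form: [{"x": .., "y": .., "z": .., "rx": .., "ry": .., "rz": .., "claw": ..}, ...]. A call has 1 to 12 rows; each row is the pose to reach, as a shift and turn from the pose commanded when the call began, along the tool's axes at that moment; what a row does not reach only later rows make up. Full scale, the value 1, is 750 mm for a shift and pi/4 rad for a turn. A row lasts 1/12 s, in which the tool goes at most 41.7 mm and 7.16 degrees, less where a joint would pass 70% of its speed; a pose out of reach is approached as far as the arm can. A call with a number of a shift or a turn outside -1 to 1 is refused whole. A call with a gripper value outside its range is refused whole. The fingers move at their own pace and stop on an object; "squeeze" is the grip in N (left out, the last holds). Time passes only in rows, so rows that repeat a pose let the fingers close. It gives the time, the measured TCP pose, the force, the opening and the grip force at its end, in the units of the state.
- robot.observe(): the state, without advancing time (a new reading comes with each control period).
- read_camera(name): name is "scene" or "top" or "wrist"; returns (picture, depth): 400x640x3 uint8, blue, green, red; 400x640 float32, m along the optical axis (not along the pixel's ray), 0 where there is no reading.
- camera_params(name): a dict with "fx", "fy", "cx", "cy" (pixels), "R" (3x3) and "t" (3): a world point X has camera coordinates R X + t; the wrist camera has in their place "hand_eye" (4x4, takes a point from camera to tool coordinates, whose origin is the TCP and whose axes are the flange's). Camera axes: x right, y down, z forward; pixel columns grow to the right and rows downward; lengths in m; the calibration is good to about 2 mm. A picture is of the moment at which its call begins: read the wrist's pose just before it. camera_params takes no time and is no camera call.
- robot.hand_in(): hands the job in; it is judged then, once.
Trained networks look in the newest picture that a camera, given by its name, has taken for a name from the list of things; names that differ only in an ending like _2 or _b are one class to them, and where a whole thing is asked for, a point or a joint stands for the part that bears it (a point fixed in the world has none). Each returns a list of dicts, best first, with "conf" (0 to 1); they miss things now and then, are a little off and sometimes report something else, mostly with a low value. They report only what shows in the picture. A call takes as long as a camera call. They do not tell look-alikes from the thing itself.
- nets.masks_of(camera, query): "region" (400x640 bool, what is visible of it) and "box" ([left, top, right, bottom] in pixels, round what is visible of it).
- nets.landmark_of(camera, query): "pixel" ([row, column] in pixels: a listed point, or the origin of a listed thing).
The state is a dict: "time": time; "qpos": joint angles; "qvel": joint speeds; "joint_efforts": joint torques, N m; "tool_pos": TCP position; "tool_rot": TCP orientation; "contact_force": force on the tool from outside, world axes, zero at the start; "torque": the same for the moment, N m; "opening": finger opening in m; "grip_force": force on a finger pad.
Only numpy, scipy, OpenCV 4.12 (cv2) and the standard library are available. Lean on these libraries where they do the work, as an engineer would, in place of code of your own. Each camera call takes 0.05 s, during which the arm holds its last target. There are 200 camera calls.

## Working session

There is one attempt and no reset: what is moved stays moved. The work goes in short steps, Python scripts to look and compute and a tool call to move; the robot and the scene stay as the last step left them, time stands still between calls to the robot, and variables do not carry over. Pictures are saved under pics/ and viewed, at most 14 in all, crops included, and the job is handed in when it is done.

Besides the shell and the picture viewer there is one more tool, called after "Call:" as name(argument=value, ...) on one line, values as JSON. step_arm: Moves the arm, as the interface text tells. Its arguments: {"type":"object","properties":{"steps":{"type":"array","items":{"type":"object","properties":{"x":{"type":"number","minimum":-1,"maximum":1},"y":{"type":"number","minimum":-1,"maximum":1},"z":{"type":"number","minimum":-1,"maximum":1},"rx":{"type":"number","minimum":-1,"maximum":1},"ry":{"type":"number","minimum":-1,"maximum":1},"rz":{"type":"number","minimum":-1,"maximum":1},"claw":{"type":"number"}}}},"squeeze":{"type":"number"}},"required":["steps"]}

```bash
mkdir -p pics; cat > h.py <<'E'
import numpy as np, cv2
from cell import robot, read_camera, camera_params, nets
from scipy.spatial.transform import Rotation as Rn
def cam(name,s=None):
    p=camera_params(name)
    if name=='wrist':
        s=s or robot.observe(); T=np.eye(4); T[:3,:3]=Rn.from_euler('xyz',s['tool_rot']).as_matrix(); T[:3,3]=s['tool_pos']
        C=T@np.array(p['hand_eye']); R=C[:3,:3].T; t=-R@C[:3,3]
    else: R=np.array(p['R']); t=np.array(p['t'])
    return np.array([[p['fx'],0,p['cx']],[0,p['fy'],p['cy']],[0,0,1]]),R,t
def cloud(K,R,t,d):
    v,u=np.mgrid[:d.shape[0],:d.shape[1]]
    c=np.stack([(u-K[0,2])/K[0,0]*d,(v-K[1,2])/K[1,1]*d,d],-1)
    return (c-t)@R
def onplane(K,R,t,rc,z):
    r=np.array(rc,float).reshape(-1,2)
    c=np.stack([(r[:,1]-K[0,2])/K[0,0],(r[:,0]-K[1,2])/K[1,1],np.ones(len(r))],-1)@R
    o=-R.T@t
    return o+c*((z-o[2])/c[:,2])[:,None]
E
python3 - <<'E'
from h import *
print(robot.observe())
for n in ('scene','top','wrist'):
    im,d=read_camera(n); cv2.imwrite(f'pics/{n}0.png',im); np.savez(f'{n}0.npz',im=im,d=d)
    K,R,t=cam(n); print(n,K[0,0],(-R.T@t).round(3),R[2].round(2))
E
```

```text
{'time': 0.0, 'qpos': array([-1.37602937e+00,  3.42726555e-01,  1.52502278e+00, -1.88514242e-05,
        1.27537771e+00, -1.46022096e-01]), 'qvel': array([ 0.0019791 ,  0.00022321,  0.00102094, -0.00124928, -0.00134255,
        0.000816  ]), 'joint_efforts': array([-5.49730557e-04, -4.31249356e+01, -2.44225127e+01,  7.17373495e-02,
        5.60529158e-02, -1.02998079e-04]), 'tool_pos': array([ 0.17539666, -0.49440516,  0.22604096]), 'tool_rot': array([-3.14007197e+00, -2.05424408e-04,  3.40794402e-01]), 'contact_force': array([-1.09535088, -0.25061082,  0.69865074]), 'torque': array([-0.04171181,  0.05032329, -0.05486945]), 'grip_force': 0.0, 'opening': 0.0919150278062137}
scene 391.2920702680283 [1.152 0.076 0.89 ] [-0.54 -0.11 -0.84]
top 397.20399398418164 [ 0.406 -0.044  1.18 ] [ 0.18  0.01 -0.98]
wrist 350.15219567925357 [ 0.238 -0.473  0.385] [-0.23 -0.08 -0.97]
```

View pics/top0.png

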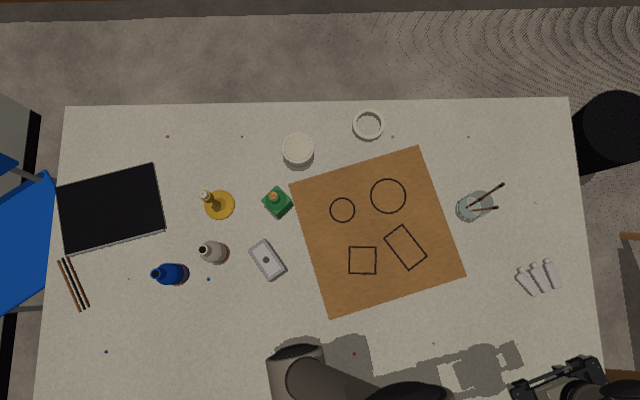

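View pics/scene0.png

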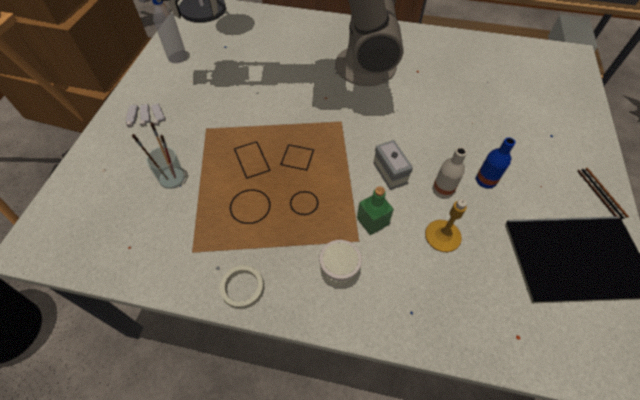

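The top view shows the paper with its outlines: small circle (342,210), large circle (388,196), square (362,260), oblong (405,247). The props are the candlestick (217,205), white bottle (213,252), green bottle (277,202) and tin (267,260). The jar is at (475,205) and the tub at (298,150). The scene view agrees.

Possible mix-ups:
- The blue bottle (170,273) for the white bottle (213,252).
- The white ring (368,125) for the tub (298,150), or for an outline.

I'll choose by colour, then check in a crop.

```bash
cat > m.py <<'E'
from h import *
import sys
H=dict(candlestick=.16,round_bottle=.165,square_bottle=.146,tea_tin=.088,brush_jar=.1,gesso_tub=.076)
for n in ('top','scene'):
    im,d=read_camera(n); K,R,t=cam(n); P=cloud(K,R,t,d)
    for q in H:
        for r in nets.masks_of(n,q)[:3]:
            m=r['region']&(d>0); p=P[m]; p=p[p[:,2]>.012]
            if len(p)<5: continue
            zt=np.percentile(p[:,2],98); tp=p[p[:,2]>zt-.012]
            bgr=im[m].mean(0).round()
            print(n,q,round(r['conf'],2),np.round(r['box']),'top z',zt.round(3),'topc',tp.mean(0).round(4),n and len(tp),bgr)
    for q in ('outline_large_round','outline_small_round','outline_square','outline_oblong'):
        for r in nets.masks_of(n,q)[:2]:
            m=r['region']; p=onplane(K,R,t,np.argwhere(m),0); zz=P[m&(d>0)][:,2].mean()
            rect=cv2.minAreaRect(p[:,:2].astype(np.float32)*1000)
            print(n,q,round(r['conf'],2),np.round(rect[0],1),np.round(rect[1],1),round(rect[2],1),'z',zz.round(4))
            
E
python3 m.py
python3 - <<'E'
import cv2
im=cv2.imread('pics/top0.png'); cv2.imwrite('pics/crop1.png',cv2.resize(im[130:300,140:450],None,fx=2.5,fy=2.5,interpolation=cv2.INTER_CUBIC))
E
```

```text
top candlestick 0.73 [198. 189. 233. 222.] top z 0.162 topc [0.621  0.291  0.1588] 54 [ 47. 106. 133.]
top round_bottle 0.88 [148. 262. 190. 283.] top z 0.168 topc [0.4177 0.4005 0.165 ] 99 [74. 39. 22.]
top round_bottle 0.77 [198. 240. 229. 263.] top z 0.167 topc [0.4762 0.285  0.1647] 102 [ 81.  92. 102.]
top square_bottle 0.71 [261. 187. 292. 220.] top z 0.148 topc [0.6164 0.1095 0.1441] 76 [54. 89. 58.]
top tea_tin 0.86 [247. 239. 286. 280.] top z 0.087 topc [0.4512 0.1358 0.0793] 736 [122. 127. 132.]
top gesso_tub 0.75 [283. 134. 313. 169.] top z 0.08 topc [0.7718 0.0499 0.0762] 826 [127. 142. 149.]
top outline_large_round 0.51 [ 642.6 -219.2] [110.6 107.1] 42.9 z 0.0015
top outline_large_round 0.45 [790.7  56.8] [ 99.4 113.3] 89.5 z 0.0711
top outline_small_round 0.52 [600.5 -77.7] [77.  75.2] 43.7 z 0.0015
top outline_square 0.43 [ 487.4 -148.3] [44.2  2.9] 89.1 z 0.0005
top outline_oblong 0.68 [621.8 300.5] [105.5  89.2] 89.0 z 0.0347
scene candlestick 0.55 [424. 200. 469. 253.] top z 0.162 topc [0.6279 0.2902 0.1595] 81 [ 45. 100. 130.]
scene round_bottle 0.75 [434. 147. 470
[... 343 characters left out ...]
 0.1365 0.0801] 661 [ 92.  98. 103.]
scene brush_jar 0.65 [133. 121. 185. 188.] top z 0.188 topc [ 0.6102 -0.4646  0.1871] 64 [ 87.  97. 100.]
scene gesso_tub 0.88 [322. 238. 365. 288.] top z 0.081 topc [0.7798 0.0495 0.0775] 1313 [128. 146. 155.]
scene gesso_tub 0.33 [433. 146. 466. 200.] top z 0.168 topc [0.4841 0.2847 0.1646] 107 [78. 89. 99.]
scene outline_large_round 0.62 [ 657.5 -209.2] [ 54.4 106.4] 34.1 z 0.0028
scene outline_small_round 0.62 [600.6 -78.6] [73.8 76.1] 12.3 z 0.0027
scene outline_square 0.54 [ 413.4 -119.5] [ 7.8 29.8] 12.3 z 0.0024
scene outline_square 0.44 [587.7 315.9] [ 89.5 176.9] 56.4 z 0.0421
scene outline_oblong 0.59 [ 483.5 -265.1] [117.7  72.2] 34.2 z 0.0025
```

View pics/crop1.png

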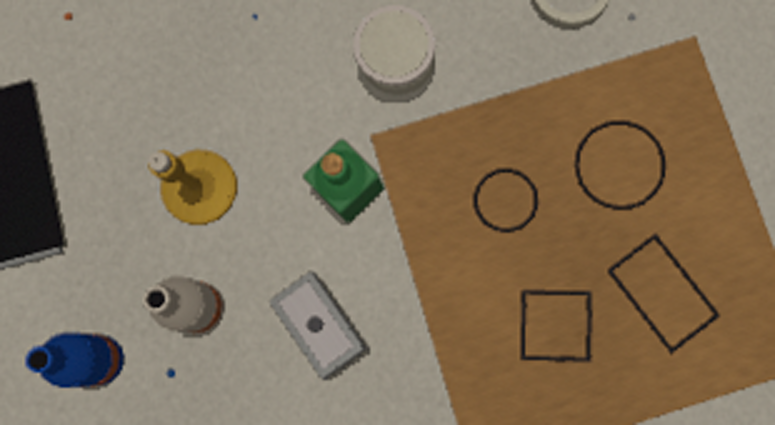

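The crop confirms the white bottle with its brown foot band; the blue one is the decoy. The bystanders and outlines are as listed. Next I'll fit exact poses from both cameras.

```bash
cat > fit.py <<'E'
from h import *
from scipy.optimize import least_squares
def circ(p,r):
    f=lambda x:np.hypot(p[:,0]-x[0],p[:,1]-x[1])-r
    s=least_squares(f,p[:,:2].mean(0),loss='soft_l1',f_scale=.001); return s.x, np.abs(s.fun).mean()
def rectd(p,c,a,hx,hy):
    q=(p[:,:2]-c)@np.array([[np.cos(a),-np.sin(a)],[np.sin(a),np.cos(a)]])
    d=np.abs(q)-[hx,hy]; return np.hypot(*np.maximum(d,0).T)+np.minimum(d.max(1),0)
def rect(p,hx,hy):
    best=None
    for a in np.arange(0,np.pi,np.pi/8):
        s=least_squares(lambda x:rectd(p,x[:2],x[2],hx,hy),[*p[:,:2].mean(0),a],loss='soft_l1',f_scale=.001)
        if best is None or s.cost<best.cost: best=s
    return best.x[:2],np.degrees(best.x[2])%180,np.abs(best.fun).mean()
E
python3 - <<'E'
from fit import *
G=dict(candlestick=(.62,.29),round_bottle=(.48,.285),square_bottle=(.62,.11),tea_tin=(.455,.136))
C=[]
for n in ('top','scene'):
    f=np.load(n+'0.npz'); im,d=f['im'],f['d']; K,R,t=cam(n); P=cloud(K,R,t,d)
    C.append(P[(d>0)])
    # outlines
    g=onplane(K,R,t,np.argwhere(np.ones(d.shape)),0)[:,:2].reshape(*d.shape,2)
    dark=((im.max(-1)<62)&(g[...,0]>.38)&(g[...,0]<.8)&(g[...,1]>-.36)&(g[...,1]<0)&(P[...,2]<.02)).astype(np.uint8)
    nc,L,st,_=cv2.connectedComponentsWithStats(dark,connectivity=8)
    for i in range(1,nc):
        if st[i,4]<40: continue
        p=g[L==i]; e=[(circ(p,.0525)[1],'large',circ(p,.0525)),(circ(p,.0365)[1],'small',circ(p,.0365)),(rect(p,.0385,.0385)[2],'square',rect(p,.0385,.0385)),(rect(p,.0585,.0345)[2],'oblong',rect(p,.0585,.0345))]
        e=min(e,key=lambda a:a[0]); print(n,st[i,4],e[1],[np.round(v,4) for v in e[2]])
def band(q,z0,z1,r,C=C): return [P[(np.hypot(*(P[:,:2]-G[q]).T)<r)&(P[:,2]>z0)&(P[:,2]<z1)] for P in C]
def c(q,z0,z1,r,rad):
    b=band(q,z0,z1,r); p=np.vstack(b); print(q,'z%.2f-%.2f'%(z0,z1),len(b[0]),len(b[1]),circ(p,rad),[circ(x,rad)[0].round(4) for x in b if len(x)>8])
c('candlestick',.112,.143,.06,.015);
c('round_bottle',.133,.16,.05,.014);c('round_bottle',.01,.085,.05,.03)
c('square_bottle',.1,.134,.05,.015)
b=band('square_bottle',.012,.078,.06);print('sq',[rect(x,.032,.032) for x in [np.vstack(b)]+b])
b=band('tea_tin',.012,.052,.075);print('tin body',rect(np.vstack(b),.052,.028),[len(x) for x in b])
b=band('tea_tin',.072,.084,.075)
for x in [np.vstack(b)]+b: print('tin lid',cv2.minAreaRect((x[:,:2]*1000).astype(np.float32)))
b=band('tea_tin',.083,.1,.05);print('knob',[x.mean(0) for x in b])
# brushes/neighbours: foot of candlestick
b=band('candlestick',.006,.02,.06);print('foot',[cv2.minEnclosingCircle((x[:,:2]*1000).astype(np.float32)) for x in b])
E
```

```text
top 125 large [array([ 0.6396, -0.2174]), np.float64(0.0009)]
top 85 small [array([ 0.5987, -0.0783]), np.float64(0.0008)]
top 153 oblong [array([ 0.4851, -0.2614]), np.float64(35.7917), np.float64(0.0009)]
top 117 square [array([ 0.4485, -0.1338]), np.float64(178.0318), np.float64(0.0007)]
candlestick z0.11-0.14 51 101 (array([0.62430113, 0.29195381]), np.float64(0.0009354217180465368)) [array([0.6223, 0.2929]), array([0.6247, 0.2917])]
round_bottle z0.13-0.16 32 91 (array([0.47909961, 0.28629347]), np.float64(0.0008463974765330694)) [array([0.4768, 0.2871]), array([0.4794, 0.2861])]
round_bottle z0.01-0.09 145 408 (array([0.4790392, 0.2861972]), np.float64(0.0009068735940952333)) [array([0.4767, 0.287 ]), array([0.4793, 0.2861])]
square_bottle z0.10-0.13 35 101 (array([0.62033468, 0.11013891]), np.float64(0.0007467452267405058)) [array([0.6186, 0.1111]), array([0.6207, 0.11  ])]
sq [(array([0.62066569, 0.10972681]), np.float64(43.89691166773411), np.float64(0.0006978749185727673)), (array([0.61868441, 0.11043415]), np.float64(44.08659587763532), np.float64(0.0006057090964527326)), (array([0.62098364, 0.1099568 ]), np.float64(133.73888747417016), np.float64(0.0005147715585201696))]
tin body (array([0.45479331, 0.1360527 ]), np.float64(34.921961503326685), np.float64(0.0008516367582840088)) [39, 342]
tin lid ((454.50006103515625, 136.16473388671875), (110.44033813476562, 62.260719299316406), 35.52115249633789)
tin lid ((451.5822448730469, 136.47267150878906), (105.5023422241211, 58.1779899597168), 34.84579849243164)
tin lid ((456.5821533203125, 136.28341674804688), (106.93169403076172, 60.14055633544922), 35.40961456298828)
knob [array([0.45224369, 0.13674431, 0.08581521]), array([0.45590594, 0.13656413, 0.08741747])]
foot [((615.416748046875, 292.4788818359375), 51.31904983520508), ((625.0264892578125, 291.8307189941406), 46.629615783691406)]
```

```bash
cat > out.py <<'E'
from fit import *
def outlines(n,im,thr=.62):
    K,R,t=cam(n); h,w=im.shape[:2]
    g=onplane(K,R,t,np.argwhere(np.ones((h,w))),0)[:,:2].reshape(h,w,2)
    gr=im.max(-1).astype(np.float32); dark=gr<thr*cv2.medianBlur(im.max(-1),31)
    for nm,c0,r,hw in (('large',(.6396,-.2174),.0525,0),('small',(.5987,-.0783),.0365,0),('oblong',(.4851,-.2614),0,(.0585,.0345)),('square',(.4485,-.1338),0,(.0385,.0385))):
        m=dark&(np.hypot(g[...,0]-c0[0],g[...,1]-c0[1])<(.075)); p=g[m]
        print(n,nm,m.sum(),[np.round(v,4) for v in (circ(p,r) if r else rect(p,*hw))])
E
cat > mv.py <<'E'
import sys
from h import *
def go(x,y,z,yaw):  # yaw deg
    s=robot.observe(); Rm=Rn.from_euler('xyz',s['tool_rot']).as_matrix()
    sh=Rm.T@(np.array([x,y,z])-s['tool_pos'])
    rv=(Rn.from_matrix(Rm).inv()*Rn.from_euler('xyz',[np.pi,0,np.radians(yaw)])).as_rotvec()
    print('shift',(sh/.75).round(4),'turn',(rv/(np.pi/4)).round(4),'rows',np.ceil(np.linalg.norm(sh)/.0417),np.ceil(np.degrees(np.linalg.norm(rv))/7.16),'now',s['tool_pos'].round(4),np.degrees(s['tool_rot']).round(2))
if __name__=='__main__': go(*map(float,sys.argv[1:]))
E
python3 -c "
from out import *
for n in ('top','scene'):
    im=np.load(n+'0.npz')['im']; outlines(n,im)
from mv import go
go(.4545,.136,.25,35.1)"
```

```text
top large 188 [array([ 0.64  , -0.2169]), np.float64(0.0014)]
top small 124 [array([ 0.5991, -0.0778]), np.float64(0.0013)]
top oblong 210 [array([ 0.4847, -0.2613]), np.float64(35.8928), np.float64(0.0012)]
top square 188 [array([ 0.4489, -0.1336]), np.float64(86.7965), np.float64(0.0013)]
scene large 176 [array([ 0.6424, -0.2182]), np.float64(0.0012)]
scene small 121 [array([ 0.6012, -0.079 ]), np.float64(0.0012)]
scene oblong 146 [array([ 0.4871, -0.2623]), np.float64(35.6841), np.float64(0.0011)]
scene square 128 [array([ 0.4508, -0.1349]), np.float64(87.7739), np.float64(0.0012)]
shift [ 0.6317 -0.6684 -0.0311] turn [ 1.00e-04  0.00e+00 -3.46e-01] rows 17.0 3.0 now [ 0.1755 -0.4948  0.2267] [180.     0.    19.53]
```

```bash
python3 mv.py .45 -.2 .32 35.4
```

```text
shift [ 0.4763 -0.2481 -0.1244] turn [ 1.000e-04  0.000e+00 -3.527e-01] rows 10.0 3.0 now [ 0.1755 -0.4948  0.2267] [180.     0.    19.53]
```

Call:
step_arm(steps=[{"x": 0.16,"y": -0.083,"z": -0.041,"rz": -0.12},{"x": 0.32,"y": -0.166,"z": -0.082,"rz": -0.24},{"x": 0.476,"y": -0.248,"z": -0.124,"rz": -0.353},{"x": 0.476,"y": -0.248,"z": -0.124,"rz": -0.353},{"x": 0.476,"y": -0.248,"z": -0.124,"rz": -0.353},{"x": 0.476,"y": -0.248,"z": -0.124,"rz": -0.353},{"x": 0.476,"y": -0.248,"z": -0.124,"rz": -0.353},{"x": 0.476,"y": -0.248,"z": -0.124,"rz": -0.353},{"x": 0.476,"y": -0.248,"z": -0.124,"rz": -0.353},{"x": 0.476,"y": -0.248,"z": -0.124,"rz": -0.353},{"x": 0.476,"y": -0.248,"z": -0.124,"rz": -0.353},{"x": 0.476,"y": -0.248,"z": -0.124,"rz": -0.353}])

```text
$.steps[0]: bad value
```

```bash
python3 -c "
from out import *
im,d=read_camera('wrist'); cv2.imwrite('pics/w1.png',im); outlines('wrist',im)
K,R,t=cam('wrist'); P=cloud(K,R,t,d); m=(np.hypot(P[...,0]-.48,P[...,1]+.2)<.15)&(d>0); print('table z',np.median(P[m][:,2]))
from mv import go
go(.454,.1363,.22,35.1)"
```

```text
fit.py:5: RuntimeWarning: Mean of empty slice.
  s=least_squares(f,p[:,:2].mean(0),loss='soft_l1',f_scale=.001); return s.x, np.abs(s.fun).mean()
  ret = um.true_divide(
Traceback (most recent call last):
  File "out.py", line 8, in outlines
    print(n,nm,m.sum(),[np.round(v,4) for v in (circ(p,r) if r else rect(p,*hw))])
                                                ~~~~^^^^^
  File "fit.py", line 5, in circ
    s=least_squares(f,p[:,:2].mean(0),loss='soft_l1',f_scale=.001); return s.x, np.abs(s.fun).mean()
ValueError: Initial guess is outside of provided bounds
```

View pics/w1.png

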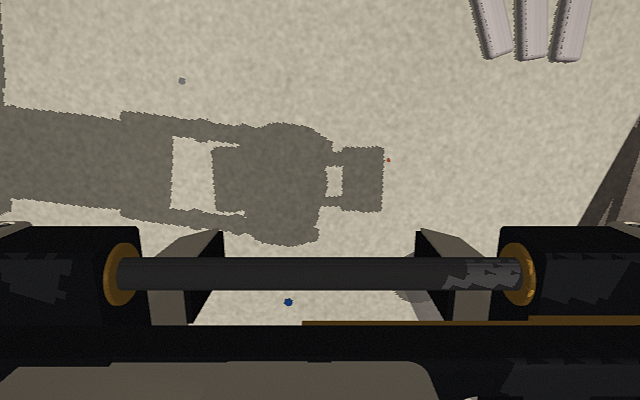

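The move was refused, probably because a row must carry every field. The wrist picture is from the start pose: it looks ahead along tool +x, and the gripper covers the lower half.

Call:
step_arm(steps=[{"x": 0.16,"y": -0.083,"z": -0.041,"rx": 0,"ry": 0,"rz": -0.12,"claw": 1},{"x": 0.476,"y": -0.248,"z": -0.124,"rx": 0,"ry": 0,"rz": -0.353,"claw": 1},{"x": 0.476,"y": -0.248,"z": -0.124,"rx": 0,"ry": 0,"rz": -0.353,"claw": 1},{"x": 0.476,"y": -0.248,"z": -0.124,"rx": 0,"ry": 0,"rz": -0.353,"claw": 1},{"x": 0.476,"y": -0.248,"z": -0.124,"rx": 0,"ry": 0,"rz": -0.353,"claw": 1},{"x": 0.476,"y": -0.248,"z": -0.124,"rx": 0,"ry": 0,"rz": -0.353,"claw": 1},{"x": 0.476,"y": -0.248,"z": -0.124,"rx": 0,"ry": 0,"rz": -0.353,"claw": 1},{"x": 0.476,"y": -0.248,"z": -0.124,"rx": 0,"ry": 0,"rz": -0.353,"claw": 1},{"x": 0.476,"y": -0.248,"z": -0.124,"rx": 0,"ry": 0,"rz": -0.353,"claw": 1},{"x": 0.476,"y": -0.248,"z": -0.124,"rx": 0,"ry": 0,"rz": -0.353,"claw": 1},{"x": 0.476,"y": -0.248,"z": -0.124,"rx": 0,"ry": 0,"rz": -0.353,"claw": 1},{"x": 0.476,"y": -0.248,"z": -0.124,"rx": 0,"ry": 0,"rz": -0.353,"claw": 1}])

```text
time: 2.3
tool_pos: [0.4509, -0.1987, 0.32]
tool_rot: [3.141, -0.0, 0.622]
contact_force: [-0.5, -0.1, -0.3]
opening: 0.0917
grip_force: 0.0
```

```bash
python3 -c "
from h import *
from mv import go
im,d=read_camera('wrist'); cv2.imwrite('pics/w2.png',im)
go(.454,.1363,.22,35.1)
from out import *
try: outlines('wrist',im)
except Exception as e: print(e)"
```

```text
shift [ 0.2648 -0.3615  0.1326] turn [0.0001 0.0007 0.0094] rows 9.0 1.0 now [ 0.4499 -0.1997  0.3196] [1.800e+02 3.000e-02 3.552e+01]
wrist large 1066 [array([ 0.6427, -0.2193]), np.float64(0.0013)]
wrist small 432 [array([ 0.6022, -0.0797]), np.float64(0.0013)]
wrist oblong 1095 [array([ 0.4879, -0.263 ]), np.float64(35.6089), np.float64(0.0027)]
wrist square 913 [array([ 0.4515, -0.1351]), np.float64(87.3346), np.float64(0.0016)]
```

View pics/w2.png

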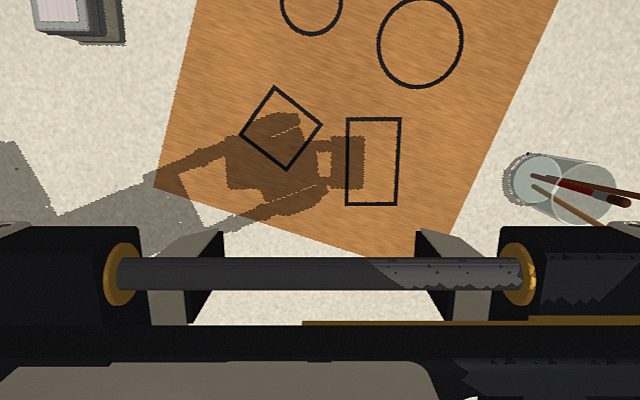

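The wrist view shows all four outlines clear: square (280,128), oblong (372,160), large circle (420,43), small circle (311,5). It agrees with the scene camera to about 1 mm. Next, the tin.

Call:
step_arm(steps=[{"x": 0.266,"y": -0.361,"z": 0.132,"rx": 0,"ry": 0,"rz": 0.009,"claw": 1},{"x": 0.266,"y": -0.361,"z": 0.132,"rx": 0,"ry": 0,"rz": 0.009,"claw": 1},{"x": 0.266,"y": -0.361,"z": 0.132,"rx": 0,"ry": 0,"rz": 0.009,"claw": 1},{"x": 0.266,"y": -0.361,"z": 0.132,"rx": 0,"ry": 0,"rz": 0.009,"claw": 1},{"x": 0.266,"y": -0.361,"z": 0.132,"rx": 0,"ry": 0,"rz": 0.009,"claw": 1},{"x": 0.266,"y": -0.361,"z": 0.132,"rx": 0,"ry": 0,"rz": 0.009,"claw": 1},{"x": 0.266,"y": -0.361,"z": 0.132,"rx": 0,"ry": 0,"rz": 0.009,"claw": 1},{"x": 0.266,"y": -0.361,"z": 0.132,"rx": 0,"ry": 0,"rz": 0.009,"claw": 1},{"x": 0.266,"y": -0.361,"z": 0.132,"rx": 0,"ry": 0,"rz": 0.009,"claw": 1},{"x": 0.266,"y": -0.361,"z": 0.132,"rx": 0,"ry": 0,"rz": 0.009,"claw": 1},{"x": 0.266,"y": -0.361,"z": 0.132,"rx": 0,"ry": 0,"rz": 0.009,"claw": 1},{"x": 0.266,"y": -0.361,"z": 0.132,"rx": 0,"ry": 0,"rz": 0.009,"claw": 1}])

```text
time: 3.35
tool_pos: [0.4557, 0.1344, 0.2208]
tool_rot: [3.141, 0.0, 0.609]
contact_force: [0.2, -0.0, 0.0]
opening: 0.0919
grip_force: 0.0
```

```bash
python3 mv.py .4548 .136 .05 35.1
```

```text
shift [ 0.0003 -0.0025  0.2277] turn [ 0.0008  0.0005 -0.0041] rows 5.0 1.0 now [0.4557 0.1344 0.2208] [1.7997e+02 2.0000e-02 3.4910e+01]
```

```bash
cat > mv.py <<'E'
# usage: mv.py [did x y z rx ry rz]... [to x y z yaw]; keeps the commanded pose in cmd.npz
import sys,os
from h import *
p,Rm=(np.array([.175,-.495,.227]),Rn.from_euler('xyz',[np.pi,0,.3408]).as_matrix()) if not os.path.exists('cmd.npz') else np.load('cmd.npz').values()
a=sys.argv[1:]
while a:
    k=a.pop(0)
    if k=='did':
        v=np.array([float(a.pop(0)) for _ in range(6)]); p=p+Rm@v[:3]*.75; Rm=Rm@Rn.from_rotvec(v[3:]*np.pi/4).as_matrix(); np.savez('cmd.npz',p=p,R=Rm)
    else:
        x,y,z,w=[float(a.pop(0)) for _ in range(4)]
        sh=Rm.T@(np.array([x,y,z])-p); rv=(Rn.from_matrix(Rm).inv()*Rn.from_euler('xyz',[np.pi,0,np.radians(w)])).as_rotvec()
        print('shift',(sh/.75).round(4),'turn',(rv/(np.pi/4)).round(4),'rows',(np.linalg.norm(sh)/.0417).round(1),(np.degrees(np.linalg.norm(rv))/7.16).round(1))
s=robot.observe(); print('cmd',p.round(4),np.degrees(Rn.from_matrix(Rm).as_euler('xyz')[2]).round(2),'meas',s['tool_pos'].round(4),np.degrees(s['tool_rot']).round(2),'F',s['contact_force'].round(1),'open',s['opening'].round(4),'grip',round(s['grip_force'],1),'t',s['time'])
E
python3 mv.py did .476 -.248 -.124 0 0 -.353 did .266 -.361 .132 0 0 .009 to .4548 .136 .05 35.1
```

```text
shift [-1.00e-04 -3.00e-04  2.28e-01] turn [-0.      0.     -0.0021] rows 4.1 0.0Traceback (most recent call last):
  File "mv.py", line 14, in <module>
    s=robot.observe(); print('cmd',p.round(4),np.degrees(Rn.from_matrix(Rm).as_euler('xyz')[2]).round(2),'meas',s['tool_pos'].round(4),np.degrees(s['tool_rot']).round(2),'F',s['contact_force'].round(1),'open',s['opening'].round(4),'grip',round(s['grip_force'],1),'t',s['time'])
                                                                                                                                                                                                                 ^^^^^^^^^^^^^^^^^^
AttributeError: 'float' object has no attribute 'round'
```

Call:
step_arm(squeeze=25, steps=[{"x": 0,"y": 0,"z": 0.08,"rx": 0,"ry": 0,"rz": 0,"claw": 1},{"x": 0,"y": 0,"z": 0.13,"rx": 0,"ry": 0,"rz": 0,"claw": 1},{"x": 0,"y": 0,"z": 0.17,"rx": 0,"ry": 0,"rz": 0,"claw": 1},{"x": 0,"y": 0,"z": 0.2,"rx": 0,"ry": 0,"rz": 0,"claw": 1},{"x": 0,"y": 0,"z": 0.228,"rx": 0,"ry": 0,"rz": 0,"claw": 1},{"x": 0,"y": 0,"z": 0.228,"rx": 0,"ry": 0,"rz": 0,"claw": 1},{"x": 0,"y": 0,"z": 0.228,"rx": 0,"ry": 0,"rz": 0,"claw": 0.3},{"x": 0,"y": 0,"z": 0.228,"rx": 0,"ry": 0,"rz": 0,"claw": 0.2},{"x": 0,"y": 0,"z": 0.228,"rx": 0,"ry": 0,"rz": 0,"claw": 0.1},{"x": 0,"y": 0,"z": 0.228,"rx": 0,"ry": 0,"rz": 0,"claw": 0},{"x": 0,"y": 0,"z": 0.228,"rx": 0,"ry": 0,"rz": 0,"claw": 0},{"x": 0,"y": 0,"z": 0.228,"rx": 0,"ry": 0,"rz": 0,"claw": 0}])

```text
time: 4.35
tool_pos: [0.4559, 0.1362, 0.0505]
tool_rot: [3.141, -0.001, 0.611]
contact_force: [0.2, -1.2, 6.5]
opening: 0.0577
grip_force: 25.0
```

```bash
sed -i "s/s\['opening'\].round(4)/round(float(s['opening']),4)/;s/round(s\['grip/round(float(s['grip/;s/force'\],1)/force']),1)/" mv.py; python3 mv.py did 0 0 .228 0 0 0 to .4548 .136 .22 35.1
```

```text
shift [-1.000e-04 -3.000e-04 -2.267e-01] turn [-0.      0.     -0.0021] rows 4.1 0.0
cmd [0.455  0.1359 0.05  ] 35.01 meas [0.4559 0.1362 0.0505] [ 1.7996e+02 -8.0000e-02  3.5010e+01] F [ 0.2 -1.2  6.5] open 0.0577 grip 25.0 t 4.35
```

```bash
python3 mv.py to .4868 -.2623 .13 35.7
```

```text
shift [-0.2699  0.4592 -0.1067] turn [-0.      0.     -0.0154] rows 9.8 0.1
cmd [0.455  0.1359 0.05  ] 35.01 meas [0.4559 0.1362 0.0505] [ 1.7996e+02 -8.0000e-02  3.5010e+01] F [ 0.2 -1.2  6.5] open 0.0577 grip 25.0 t 4.35
```

Call:
step_arm(steps=[{"x": 0,"y": 0,"z": -0.02,"rx": 0,"ry": 0,"rz": 0,"claw": 0},{"x": 0,"y": 0,"z": -0.06,"rx": 0,"ry": 0,"rz": 0,"claw": 0},{"x": 0,"y": 0,"z": -0.09,"rx": 0,"ry": 0,"rz": 0,"claw": 0},{"x": -0.01,"y": 0.017,"z": -0.107,"rx": 0,"ry": 0,"rz": 0,"claw": 0},{"x": -0.03,"y": 0.051,"z": -0.107,"rx": 0,"ry": 0,"rz": 0,"claw": 0},{"x": -0.055,"y": 0.094,"z": -0.107,"rx": 0,"ry": 0,"rz": 0,"claw": 0},{"x": -0.08,"y": 0.136,"z": -0.107,"rx": 0,"ry": 0,"rz": -0.005,"claw": 0},{"x": -0.105,"y": 0.179,"z": -0.107,"rx": 0,"ry": 0,"rz": -0.01,"claw": 0},{"x": -0.13,"y": 0.221,"z": -0.107,"rx": 0,"ry": 0,"rz": -0.0154,"claw": 0},{"x": -0.155,"y": 0.264,"z": -0.107,"rx": 0,"ry": 0,"rz": -0.0154,"claw": 0},{"x": -0.18,"y": 0.306,"z": -0.107,"rx": 0,"ry": 0,"rz": -0.0154,"claw": 0},{"x": -0.205,"y": 0.349,"z": -0.107,"rx": 0,"ry": 0,"rz": -0.0154,"claw": 0}])

```text
time: 5.35
tool_pos: [0.4792, -0.168, 0.1299]
tool_rot: [-3.141, 0.0, 0.623]
contact_force: [0.6, -1.0, -3.0]
opening: 0.0581
grip_force: 25.0
```

```bash
python3 mv.py did -.205 .349 -.107 0 0 -.0154 to .4868 -.2623 .0505 35.7
```

```text
shift [-0.0662  0.1094  0.1063] turn [-0.  0. -0.] rows 3.0 0.0
cmd [ 0.4792 -0.1667  0.1302] 35.7 meas [ 0.4792 -0.168   0.1299] [-1.7997e+02  1.0000e-02  3.5710e+01] F [ 0.6 -1.  -3. ] open 0.0581 grip 25.0 t 5.35
```

Call:
step_arm(steps=[{"x": -0.026,"y": 0.043,"z": 0,"rx": 0,"ry": 0,"rz": 0,"claw": 0},{"x": -0.05,"y": 0.083,"z": 0,"rx": 0,"ry": 0,"rz": 0,"claw": 0},{"x": -0.066,"y": 0.1094,"z": 0.01,"rx": 0,"ry": 0,"rz": 0,"claw": 0},{"x": -0.066,"y": 0.1094,"z": 0.04,"rx": 0,"ry": 0,"rz": 0,"claw": 0},{"x": -0.066,"y": 0.1094,"z": 0.07,"rx": 0,"ry": 0,"rz": 0,"claw": 0},{"x": -0.066,"y": 0.1094,"z": 0.09,"rx": 0,"ry": 0,"rz": 0,"claw": 0},{"x": -0.066,"y": 0.1094,"z": 0.098,"rx": 0,"ry": 0,"rz": 0,"claw": 0},{"x": -0.066,"y": 0.1094,"z": 0.102,"rx": 0,"ry": 0,"rz": 0,"claw": 0},{"x": -0.066,"y": 0.1094,"z": 0.104,"rx": 0,"ry": 0,"rz": 0,"claw": 0},{"x": -0.066,"y": 0.1094,"z": 0.105,"rx": 0,"ry": 0,"rz": 0,"claw": 0},{"x": -0.066,"y": 0.1094,"z": 0.106,"rx": 0,"ry": 0,"rz": 0,"claw": 0},{"x": -0.066,"y": 0.1094,"z": 0.1065,"rx": 0,"ry": 0,"rz": 0,"claw": 0}])

```text
time: 6.35
tool_pos: [0.4879, -0.2622, 0.0509]
tool_rot: [3.14, -0.0, 0.623]
contact_force: [1.0, 0.4, -2.2]
opening: 0.0577
grip_force: 25.0
```

```bash
python3 mv.py did -.066 .1094 .1065 0 0 0 to .62 -.14 .30 35
```

```text
shift [ 0.2392 -0.0288 -0.3328] turn [-0.      0.      0.0155] rows 7.4 0.1
cmd [ 0.4869 -0.2622  0.0504] 35.7 meas [ 0.4879 -0.2622  0.0509] [ 1.799e+02 -3.000e-02  3.572e+01] F [ 1.   0.4 -2.2] open 0.0577 grip 25.0 t 6.35
```

Call:
step_arm(steps=[{"x": 0,"y": 0,"z": 0.0004,"rx": 0,"ry": 0,"rz": 0,"claw": 0},{"x": 0,"y": 0,"z": 0.0008,"rx": 0,"ry": 0,"rz": 0,"claw": 0},{"x": 0,"y": 0,"z": 0.0012,"rx": 0,"ry": 0,"rz": 0,"claw": 0},{"x": 0,"y": 0,"z": 0.0012,"rx": 0,"ry": 0,"rz": 0,"claw": 0}])

```text
time: 6.68
tool_pos: [0.4878, -0.2622, 0.0505]
tool_rot: [3.14, -0.0, 0.623]
contact_force: [-3.0, 1.6, 7.0]
opening: 0.0579
grip_force: 25.0
```

Call:
step_arm(steps=[{"x": 0,"y": 0,"z": 0.0012,"rx": 0,"ry": 0,"rz": 0,"claw": 0.35},{"x": 0,"y": 0,"z": 0.0012,"rx": 0,"ry": 0,"rz": 0,"claw": 0.6},{"x": 0,"y": 0,"z": 0.0012,"rx": 0,"ry": 0,"rz": 0,"claw": 0.8},{"x": 0,"y": 0,"z": 0.0012,"rx": 0,"ry": 0,"rz": 0,"claw": 0.8},{"x": 0,"y": 0,"z": -0.02,"rx": 0,"ry": 0,"rz": 0,"claw": 0.8},{"x": 0,"y": 0,"z": -0.06,"rx": 0,"ry": 0,"rz": 0,"claw": 0.8},{"x": 0,"y": 0,"z": -0.11,"rx": 0,"ry": 0,"rz": 0,"claw": 0.8},{"x": 0,"y": 0,"z": -0.16,"rx": 0,"ry": 0,"rz": 0,"claw": 0.8},{"x": 0,"y": 0,"z": -0.21,"rx": 0,"ry": 0,"rz": 0,"claw": 0.8},{"x": 0,"y": 0,"z": -0.25,"rx": 0,"ry": 0,"rz": 0,"claw": 0.8}])

```text
time: 7.52
tool_pos: [0.4877, -0.2622, 0.2398]
tool_rot: [3.139, -0.001, 0.623]
contact_force: [0.6, 0.4, 0.7]
opening: 0.0827
grip_force: 0.0
```

```bash
python3 mv.py did 0 0 -.25 0 0 0 to .6203 .1098 .24 35
```

```text
shift [ 0.4339 -0.299  -0.0028] turn [-0.      0.      0.0155] rows 9.5 0.1
cmd [ 0.4869 -0.2622  0.2379] 35.7 meas [ 0.4877 -0.2622  0.2398] [ 1.7985e+02 -5.0000e-02  3.5700e+01] F [0.6 0.4 0.7] open 0.0827 grip 0.0 t 7.5167
```

Call:
step_arm(steps=[{"x": 0.434,"y": -0.299,"z": -0.003,"rx": 0,"ry": 0,"rz": 0.0155,"claw": 0.6},{"x": 0.434,"y": -0.299,"z": -0.003,"rx": 0,"ry": 0,"rz": 0.0155,"claw": 0.6},{"x": 0.434,"y": -0.299,"z": -0.003,"rx": 0,"ry": 0,"rz": 0.0155,"claw": 0.6},{"x": 0.434,"y": -0.299,"z": -0.003,"rx": 0,"ry": 0,"rz": 0.0155,"claw": 0.6},{"x": 0.434,"y": -0.299,"z": -0.003,"rx": 0,"ry": 0,"rz": 0.0155,"claw": 0.6},{"x": 0.434,"y": -0.299,"z": -0.003,"rx": 0,"ry": 0,"rz": 0.0155,"claw": 0.6},{"x": 0.434,"y": -0.299,"z": -0.003,"rx": 0,"ry": 0,"rz": 0.0155,"claw": 0.6},{"x": 0.434,"y": -0.299,"z": -0.003,"rx": 0,"ry": 0,"rz": 0.0155,"claw": 0.6},{"x": 0.434,"y": -0.299,"z": -0.003,"rx": 0,"ry": 0,"rz": 0.0155,"claw": 0.6},{"x": 0.434,"y": -0.299,"z": -0.003,"rx": 0,"ry": 0,"rz": 0.0155,"claw": 0.6},{"x": 0.434,"y": -0.299,"z": -0.003,"rx": 0,"ry": 0,"rz": 0.0155,"claw": 0.6},{"x": 0.434,"y": -0.299,"z": -0.003,"rx": 0,"ry": 0,"rz": 0.0155,"claw": 0.6}])

```text
time: 8.52
tool_pos: [0.6207, 0.111, 0.2382]
tool_rot: [-3.141, 0.001, 0.613]
contact_force: [0.1, 0.3, 0.4]
opening: 0.0734
grip_force: 0.0
```

```bash
python3 mv.py did .434 -.299 -.003 0 0 .0155 to .6203 .1098 .101 35
```

```text
shift [-1.000e-04 -0.000e+00  1.855e-01] turn [-0.  0.  0.] rows 3.3 0.0
cmd [0.6204 0.1098 0.2401] 35.0 meas [0.6207 0.111  0.2382] [-1.7999e+02  6.0000e-02  3.5140e+01] F [0.1 0.3 0.4] open 0.0734 grip 0.0 t 8.5167
```

Call:
step_arm(squeeze=35, steps=[{"x": 0,"y": 0,"z": 0.04,"rx": 0,"ry": 0,"rz": 0,"claw": 0.6},{"x": 0,"y": 0,"z": 0.08,"rx": 0,"ry": 0,"rz": 0,"claw": 0.6},{"x": 0,"y": 0,"z": 0.12,"rx": 0,"ry": 0,"rz": 0,"claw": 0.6},{"x": 0,"y": 0,"z": 0.155,"rx": 0,"ry": 0,"rz": 0,"claw": 0.6},{"x": 0,"y": 0,"z": 0.175,"rx": 0,"ry": 0,"rz": 0,"claw": 0.6},{"x": 0,"y": 0,"z": 0.185,"rx": 0,"ry": 0,"rz": 0,"claw": 0.6},{"x": 0,"y": 0,"z": 0.185,"rx": 0,"ry": 0,"rz": 0,"claw": 0.1},{"x": 0,"y": 0,"z": 0.185,"rx": 0,"ry": 0,"rz": 0,"claw": -0.2},{"x": 0,"y": 0,"z": 0.185,"rx": 0,"ry": 0,"rz": 0,"claw": -0.35},{"x": 0,"y": 0,"z": 0.185,"rx": 0,"ry": 0,"rz": 0,"claw": -0.6},{"x": 0,"y": 0,"z": 0.185,"rx": 0,"ry": 0,"rz": 0,"claw": -0.6},{"x": 0,"y": 0,"z": 0.185,"rx": 0,"ry": 0,"rz": 0,"claw": -0.6}])

```text
time: 9.52
tool_pos: [0.6212, 0.1101, 0.101]
tool_rot: [3.141, -0.001, 0.611]
contact_force: [-0.2, -0.1, 0.1]
opening: 0.0384
grip_force: 0.0
```

```bash
python3 mv.py did 0 0 .185 0 0 0 to .4504 -.1345 .181 78.5
```

```text
shift [-0.3725  0.1368 -0.1062] turn [-0.      0.     -0.9666] rows 7.4 6.1
cmd [0.6204 0.1098 0.1014] 35.0 meas [0.6212 0.1101 0.101 ] [ 1.7995e+02 -7.0000e-02  3.5010e+01] F [-0.2 -0.1  0.1] open 0.0384 grip 0.0 t 9.5167
```

Call:
step_arm(steps=[{"x": 0,"y": 0,"z": 0,"rx": 0,"ry": 0,"rz": 0,"claw": -0.6},{"x": 0,"y": 0,"z": 0,"rx": 0,"ry": 0,"rz": 0,"claw": -0.6},{"x": 0,"y": 0,"z": 0,"rx": 0,"ry": 0,"rz": 0,"claw": -0.6},{"x": 0,"y": 0,"z": 0,"rx": 0,"ry": 0,"rz": 0,"claw": -0.6}])

```text
time: 9.85
tool_pos: [0.621, 0.1102, 0.1005]
tool_rot: [3.141, -0.0, 0.611]
contact_force: [-2.1, 0.6, 3.5]
opening: 0.0289
grip_force: 35.0
```

Lift, carry and turn.

Call:
step_arm(steps=[{"x": 0,"y": 0,"z": -0.02,"rx": 0,"ry": 0,"rz": 0,"claw": -0.6},{"x": 0,"y": 0,"z": -0.06,"rx": 0,"ry": 0,"rz": 0,"claw": -0.6},{"x": 0,"y": 0,"z": -0.09,"rx": 0,"ry": 0,"rz": 0,"claw": -0.6},{"x": -0.02,"y": 0.007,"z": -0.106,"rx": 0,"ry": 0,"rz": -0.05,"claw": -0.6},{"x": -0.06,"y": 0.022,"z": -0.106,"rx": 0,"ry": 0,"rz": -0.15,"claw": -0.6},{"x": -0.1,"y": 0.037,"z": -0.106,"rx": 0,"ry": 0,"rz": -0.26,"claw": -0.6},{"x": -0.14,"y": 0.051,"z": -0.106,"rx": 0,"ry": 0,"rz": -0.37,"claw": -0.6},{"x": -0.18,"y": 0.066,"z": -0.106,"rx": 0,"ry": 0,"rz": -0.48,"claw": -0.6},{"x": -0.22,"y": 0.081,"z": -0.106,"rx": 0,"ry": 0,"rz": -0.59,"claw": -0.6},{"x": -0.26,"y": 0.095,"z": -0.106,"rx": 0,"ry": 0,"rz": -0.7,"claw": -0.6},{"x": -0.3,"y": 0.11,"z": -0.106,"rx": 0,"ry": 0,"rz": -0.81,"claw": -0.6},{"x": -0.33,"y": 0.121,"z": -0.106,"rx": 0,"ry": 0,"rz": -0.9,"claw": -0.6}])

```text
time: 10.85
tool_pos: [0.4682, -0.1078, 0.1791]
tool_rot: [-3.14, 0.001, 1.322]
contact_force: [0.4, -0.3, -2.4]
opening: 0.0292
grip_force: 35.0
```

```bash
python3 mv.py did -.33 .121 -.106 0 0 -.9 to .4504 -.1345 .1014 78.5
```

```text
shift [-0.0426 -0.0156  0.106 ] turn [-0.      0.     -0.0666] rows 2.1 0.4
cmd [ 0.4697 -0.1065  0.1809] 75.5 meas [ 0.4682 -0.1078  0.1791] [-1.799e+02  3.000e-02  7.572e+01] F [ 0.4 -0.3 -2.4] open 0.0292 grip 35.0 t 10.85
```

Call:
step_arm(steps=[{"x": -0.02,"y": -0.0078,"z": 0,"rx": 0,"ry": 0,"rz": -0.03,"claw": -0.6},{"x": -0.038,"y": -0.014,"z": 0,"rx": 0,"ry": 0,"rz": -0.06,"claw": -0.6},{"x": -0.0426,"y": -0.0156,"z": 0.01,"rx": 0,"ry": 0,"rz": -0.0666,"claw": -0.6},{"x": -0.0426,"y": -0.0156,"z": 0.04,"rx": 0,"ry": 0,"rz": -0.0666,"claw": -0.6},{"x": -0.0426,"y": -0.0156,"z": 0.07,"rx": 0,"ry": 0,"rz": -0.0666,"claw": -0.6},{"x": -0.0426,"y": -0.0156,"z": 0.09,"rx": 0,"ry": 0,"rz": -0.0666,"claw": -0.6},{"x": -0.0426,"y": -0.0156,"z": 0.099,"rx": 0,"ry": 0,"rz": -0.0666,"claw": -0.6},{"x": -0.0426,"y": -0.0156,"z": 0.103,"rx": 0,"ry": 0,"rz": -0.0666,"claw": -0.6},{"x": -0.0426,"y": -0.0156,"z": 0.105,"rx": 0,"ry": 0,"rz": -0.0666,"claw": -0.6},{"x": -0.0426,"y": -0.0156,"z": 0.106,"rx": 0,"ry": 0,"rz": -0.0666,"claw": -0.6},{"x": -0.0426,"y": -0.0156,"z": 0.1065,"rx": 0,"ry": 0,"rz": -0.0666,"claw": -0.6},{"x": -0.0426,"y": -0.0156,"z": 0.107,"rx": 0,"ry": 0,"rz": -0.0666,"claw": -0.6}])

```text
time: 11.85
tool_pos: [0.4514, -0.1344, 0.1005]
tool_rot: [3.14, 0.0, 1.37]
contact_force: [-2.5, 0.8, 7.1]
opening: 0.0294
grip_force: 35.0
```

```bash
python3 mv.py did -.0426 -.0156 .107 0 0 -.0666
```

```text
cmd [ 0.4504 -0.1345  0.1006] 78.5 meas [ 0.4514 -0.1344  0.1005] [1.799e+02 3.000e-02 7.850e+01] F [-2.5  0.8  7.1] open 0.0294 grip 35.0 t 11.85
```

Call:
step_arm(steps=[{"x": 0,"y": 0,"z": 0,"rx": 0,"ry": 0,"rz": 0,"claw": -0.2},{"x": 0,"y": 0,"z": 0,"rx": 0,"ry": 0,"rz": 0,"claw": 0.1},{"x": 0,"y": 0,"z": 0,"rx": 0,"ry": 0,"rz": 0,"claw": 0.2},{"x": 0,"y": 0,"z": 0,"rx": 0,"ry": 0,"rz": 0,"claw": 0.3},{"x": 0,"y": 0,"z": -0.01,"rx": 0,"ry": 0,"rz": 0,"claw": 0.3},{"x": 0,"y": 0,"z": -0.04,"rx": 0,"ry": 0,"rz": 0,"claw": 0.3},{"x": 0,"y": 0,"z": -0.08,"rx": 0,"ry": 0,"rz": 0,"claw": 0.3},{"x": 0,"y": 0,"z": -0.13,"rx": 0,"ry": 0,"rz": 0,"claw": 0.3},{"x": 0,"y": 0,"z": -0.18,"rx": 0,"ry": 0,"rz": 0,"claw": 0.3},{"x": 0,"y": 0,"z": -0.21,"rx": 0,"ry": 0,"rz": 0,"claw": 0.3}])

```text
time: 12.68
tool_pos: [0.4517, -0.1347, 0.2614]
tool_rot: [3.136, 0.001, 1.37]
contact_force: [0.8, -0.0, -0.3]
opening: 0.0593
grip_force: 0.0
```

```bash
python3 mv.py did 0 0 -.21 0 0 0 to .4786 .2863 .25 78.5
```

```text
shift [ 0.5573 -0.075   0.0108] turn [-0.  0. -0.] rows 10.1 0.0
cmd [ 0.4504 -0.1345  0.2581] 78.5 meas [ 0.4517 -0.1347  0.2614] [1.797e+02 8.000e-02 7.850e+01] F [ 0.8 -0.  -0.3] open 0.0593 grip 0.0 t 12.6833
```

Call:
step_arm(steps=[{"x": 0.557,"y": -0.075,"z": 0.011,"rx": 0,"ry": 0,"rz": 0,"claw": 0.3},{"x": 0.557,"y": -0.075,"z": 0.011,"rx": 0,"ry": 0,"rz": 0,"claw": 0.3},{"x": 0.557,"y": -0.075,"z": 0.011,"rx": 0,"ry": 0,"rz": 0,"claw": 0.3},{"x": 0.557,"y": -0.075,"z": 0.011,"rx": 0,"ry": 0,"rz": 0,"claw": 0.3},{"x": 0.557,"y": -0.075,"z": 0.011,"rx": 0,"ry": 0,"rz": 0,"claw": 0.3},{"x": 0.557,"y": -0.075,"z": 0.011,"rx": 0,"ry": 0,"rz": 0,"claw": 0.3},{"x": 0.557,"y": -0.075,"z": 0.011,"rx": 0,"ry": 0,"rz": 0,"claw": 0.3},{"x": 0.557,"y": -0.075,"z": 0.011,"rx": 0,"ry": 0,"rz": 0,"claw": 0.3},{"x": 0.557,"y": -0.075,"z": 0.011,"rx": 0,"ry": 0,"rz": 0,"claw": 0.3},{"x": 0.557,"y": -0.075,"z": 0.011,"rx": 0,"ry": 0,"rz": 0,"claw": 0.3},{"x": 0.557,"y": -0.075,"z": 0.011,"rx": 0,"ry": 0,"rz": 0,"claw": 0.3},{"x": 0.557,"y": -0.075,"z": 0.011,"rx": 0,"ry": 0,"rz": 0,"claw": 0.3}])

```text
time: 13.68
tool_pos: [0.4785, 0.2886, 0.2485]
tool_rot: [-3.141, 0.0, 1.374]
contact_force: [-0.1, -0.6, -0.4]
opening: 0.0599
grip_force: 0.0
```

```bash
python3 mv.py did .557 -.075 .011 0 0 0 to .4786 .2863 .131 78.5; python3 -c "
from fit import *
# arm out of the paper: check placed tin and bottle in top+scene
G=dict(t=(.4866,-.2622),s=(.4504,-.1345))
for n in ('top','scene'):
    im,d=read_camera(n); cv2.imwrite('pics/%s1.png'%n,im); K,R,t=cam(n); P=cloud(K,R,t,d)[d>0]
    B=lambda g,z0,z1,r:P[(np.hypot(*(P[:,:2]-G[g]).T)<r)&(P[:,2]>z0)&(P[:,2]<z1)]
    x=B('t',.072,.084,.075); print(n,len(x),len(x) and cv2.minAreaRect((x[:,:2]*1000).astype(np.float32)),B('t',.083,.1,.05).mean(0))
    x=B('s',.012,.078,.06); print('sq',rect(x,.032,.032), circ(B('s',.1,.134,.05),.015))
"
```

```text
shift [0.0003 0.     0.1585] turn [-0.  0. -0.] rows 2.9 0.0
cmd [0.4786 0.2861 0.2499] 78.5 meas [0.4785 0.2886 0.2485] [-179.98    0.     78.73] F [-0.1 -0.6 -0.4] open 0.0599 grip 0.0 t 13.6833
top 770 ((483.77813720703125, -262.0328674316406), (105.86778259277344, 58.53508758544922), 35.68242263793945) [ 0.48107376 -0.26133364  0.08674064]
sq (array([ 0.44858762, -0.13414078]), np.float64(86.36017258061892), np.float64(0.0007386085847821081)) (array([ 0.44842291, -0.1343581 ]), np.float64(0.0007542164420904296))
scene 611 ((487.7164001464844, -262.5630187988281), (107.94977569580078, 58.14925003051758), 35.764461517333984) [ 0.48892659 -0.26161987  0.08735611]
sq (array([ 0.45113387, -0.1347148 ]), np.float64(177.10027804954856), np.float64(0.000844956322310273)) (array([ 0.45115264, -0.13495999]), np.float64(0.0008005940493338632))
```

The tin and the square bottle stand within 1 mm and 1° of their outlines. Now grip the round bottle.

Call:
step_arm(squeeze=35, steps=[{"x": 0,"y": 0,"z": 0.03,"rx": 0,"ry": 0,"rz": 0,"claw": 0.3},{"x": 0,"y": 0,"z": 0.07,"rx": 0,"ry": 0,"rz": 0,"claw": 0.3},{"x": 0,"y": 0,"z": 0.11,"rx": 0,"ry": 0,"rz": 0,"claw": 0.3},{"x": 0,"y": 0,"z": 0.14,"rx": 0,"ry": 0,"rz": 0,"claw": 0.3},{"x": 0,"y": 0,"z": 0.158,"rx": 0,"ry": 0,"rz": 0,"claw": 0.3},{"x": 0,"y": 0,"z": 0.158,"rx": 0,"ry": 0,"rz": 0,"claw": 0.1},{"x": 0,"y": 0,"z": 0.158,"rx": 0,"ry": 0,"rz": 0,"claw": -0.6},{"x": 0,"y": 0,"z": 0.158,"rx": 0,"ry": 0,"rz": 0,"claw": -0.6},{"x": 0,"y": 0,"z": 0.158,"rx": 0,"ry": 0,"rz": 0,"claw": -0.6},{"x": 0,"y": 0,"z": 0.158,"rx": 0,"ry": 0,"rz": 0,"claw": -0.6},{"x": 0,"y": 0,"z": 0.158,"rx": 0,"ry": 0,"rz": 0,"claw": -0.6},{"x": 0,"y": 0,"z": 0.158,"rx": 0,"ry": 0,"rz": 0,"claw": -0.6}])

```text
time: 14.78
tool_pos: [0.4795, 0.2865, 0.1313]
tool_rot: [3.14, -0.001, 1.37]
contact_force: [-1.5, -1.2, 6.7]
opening: 0.0276
grip_force: 35.0
```

```bash
python3 mv.py did 0 0 .158 0 0 0 to .6008 -.0788 .2114 78.5
```

```text
shift [-0.4443  0.2567 -0.1067] turn [-0.  0. -0.] rows 9.4 0.0
cmd [0.4786 0.2861 0.1314] 78.5 meas [0.4795 0.2865 0.1313] [ 1.7991e+02 -5.0000e-02  7.8510e+01] F [-1.5 -1.2  6.7] open 0.0276 grip 35.0 t 14.7833
```

Call:
step_arm(steps=[{"x": 0,"y": 0,"z": -0.02,"rx": 0,"ry": 0,"rz": 0,"claw": -0.6},{"x": 0,"y": 0,"z": -0.06,"rx": 0,"ry": 0,"rz": 0,"claw": -0.6},{"x": 0,"y": 0,"z": -0.09,"rx": 0,"ry": 0,"rz": 0,"claw": -0.6},{"x": -0.015,"y": 0.0087,"z": -0.107,"rx": 0,"ry": 0,"rz": 0,"claw": -0.6},{"x": -0.045,"y": 0.026,"z": -0.107,"rx": 0,"ry": 0,"rz": 0,"claw": -0.6},{"x": -0.085,"y": 0.049,"z": -0.107,"rx": 0,"ry": 0,"rz": 0,"claw": -0.6},{"x": -0.125,"y": 0.072,"z": -0.107,"rx": 0,"ry": 0,"rz": 0,"claw": -0.6},{"x": -0.165,"y": 0.095,"z": -0.107,"rx": 0,"ry": 0,"rz": 0,"claw": -0.6},{"x": -0.205,"y": 0.118,"z": -0.107,"rx": 0,"ry": 0,"rz": 0,"claw": -0.6},{"x": -0.245,"y": 0.142,"z": -0.107,"rx": 0,"ry": 0,"rz": 0,"claw": -0.6},{"x": -0.285,"y": 0.165,"z": -0.107,"rx": 0,"ry": 0,"rz": 0,"claw": -0.6},{"x": -0.325,"y": 0.188,"z": -0.107,"rx": 0,"ry": 0,"rz": 0,"claw": -0.6}])

```text
time: 15.78
tool_pos: [0.5684, 0.0178, 0.2097]
tool_rot: [-3.14, 0.0, 1.37]
contact_force: [0.3, -0.1, -3.9]
opening: 0.0276
grip_force: 35.0
```

```bash
python3 mv.py did -.325 .188 -.107 0 0 0 to .6008 -.0788 .1314 78.5
```

```text
shift [-0.1193  0.0687  0.107 ] turn [-0.  0. -0.] rows 3.1 0.0
cmd [0.5681 0.0191 0.2116] 78.5 meas [0.5684 0.0178 0.2097] [-1.799e+02  1.000e-02  7.851e+01] F [ 0.3 -0.1 -3.9] open 0.0276 grip 35.0 t 15.7833
```

Call:
step_arm(steps=[{"x": -0.04,"y": 0.023,"z": 0,"rx": 0,"ry": 0,"rz": 0,"claw": -0.6},{"x": -0.08,"y": 0.046,"z": 0,"rx": 0,"ry": 0,"rz": 0,"claw": -0.6},{"x": -0.108,"y": 0.062,"z": 0,"rx": 0,"ry": 0,"rz": 0,"claw": -0.6},{"x": -0.1193,"y": 0.0687,"z": 0.02,"rx": 0,"ry": 0,"rz": 0,"claw": -0.6},{"x": -0.1193,"y": 0.0687,"z": 0.05,"rx": 0,"ry": 0,"rz": 0,"claw": -0.6},{"x": -0.1193,"y": 0.0687,"z": 0.08,"rx": 0,"ry": 0,"rz": 0,"claw": -0.6},{"x": -0.1193,"y": 0.0687,"z": 0.095,"rx": 0,"ry": 0,"rz": 0,"claw": -0.6},{"x": -0.1193,"y": 0.0687,"z": 0.102,"rx": 0,"ry": 0,"rz": 0,"claw": -0.6},{"x": -0.1193,"y": 0.0687,"z": 0.105,"rx": 0,"ry": 0,"rz": 0,"claw": -0.6},{"x": -0.1193,"y": 0.0687,"z": 0.1065,"rx": 0,"ry": 0,"rz": 0,"claw": -0.6},{"x": -0.1193,"y": 0.0687,"z": 0.1073,"rx": 0,"ry": 0,"rz": 0,"claw": -0.6},{"x": -0.1193,"y": 0.0687,"z": 0.108,"rx": 0,"ry": 0,"rz": 0,"claw": -0.6}])

```text
time: 16.78
tool_pos: [0.6018, -0.0786, 0.1313]
tool_rot: [3.139, 0.0, 1.37]
contact_force: [-4.5, 1.1, 8.9]
opening: 0.0274
grip_force: 35.0
```

```bash
python3 mv.py did -.1193 .0687 .108 0 0 0
```

```text
cmd [ 0.6008 -0.0788  0.1306] 78.5 meas [ 0.6018 -0.0786  0.1313] [1.7988e+02 2.0000e-02 7.8520e+01] F [-4.5  1.1  8.9] open 0.0274 grip 35.0 t 16.7833
```

Call:
step_arm(steps=[{"x": 0,"y": 0,"z": 0,"rx": 0,"ry": 0,"rz": 0,"claw": -0.25},{"x": 0,"y": 0,"z": 0,"rx": 0,"ry": 0,"rz": 0,"claw": 0.1},{"x": 0,"y": 0,"z": 0,"rx": 0,"ry": 0,"rz": 0,"claw": 0.2},{"x": 0,"y": 0,"z": 0,"rx": 0,"ry": 0,"rz": 0,"claw": 0.3},{"x": 0,"y": 0,"z": -0.01,"rx": 0,"ry": 0,"rz": 0,"claw": 0.3},{"x": 0,"y": 0,"z": -0.03,"rx": 0,"ry": 0,"rz": 0,"claw": 0.3},{"x": 0,"y": 0,"z": -0.07,"rx": 0,"ry": 0,"rz": 0,"claw": 0.3},{"x": 0,"y": 0,"z": -0.11,"rx": 0,"ry": 0,"rz": 0,"claw": 0.3},{"x": 0,"y": 0,"z": -0.15,"rx": 0,"ry": 0,"rz": 0,"claw": 0.3},{"x": 0,"y": 0,"z": -0.16,"rx": 0,"ry": 0,"rz": 0,"claw": 0.3}])

```text
time: 17.62
tool_pos: [0.6032, -0.0791, 0.2556]
tool_rot: [3.132, 0.001, 1.37]
contact_force: [0.4, -0.8, 0.3]
opening: 0.0597
grip_force: 0.0
```

```bash
python3 mv.py did 0 0 -.16 0 0 0 to .6241 .2919 .25 78.5
```

```text
shift [ 0.4906 -0.0681  0.0008] turn [-0.  0. -0.] rows 8.9 0.0
cmd [ 0.6008 -0.0788  0.2506] 78.5 meas [ 0.6032 -0.0791  0.2556] [1.7947e+02 3.0000e-02 7.8500e+01] F [ 0.4 -0.8  0.3] open 0.0597 grip 0.0 t 17.6167
```

Call:
step_arm(steps=[{"x": 0.4906,"y": -0.068,"z": 0,"rx": 0,"ry": 0,"rz": 0,"claw": 0.3},{"x": 0.4906,"y": -0.068,"z": 0,"rx": 0,"ry": 0,"rz": 0,"claw": 0.3},{"x": 0.4906,"y": -0.068,"z": 0,"rx": 0,"ry": 0,"rz": 0,"claw": 0.3},{"x": 0.4906,"y": -0.068,"z": 0,"rx": 0,"ry": 0,"rz": 0,"claw": 0.3},{"x": 0.4906,"y": -0.068,"z": 0,"rx": 0,"ry": 0,"rz": 0,"claw": 0.3},{"x": 0.4906,"y": -0.068,"z": 0,"rx": 0,"ry": 0,"rz": 0,"claw": 0.3},{"x": 0.4906,"y": -0.068,"z": 0,"rx": 0,"ry": 0,"rz": 0,"claw": 0.3},{"x": 0.4906,"y": -0.068,"z": 0,"rx": 0,"ry": 0,"rz": 0,"claw": 0.3},{"x": 0.4906,"y": -0.068,"z": 0,"rx": 0,"ry": 0,"rz": 0,"claw": 0.3},{"x": 0.4906,"y": -0.068,"z": 0,"rx": 0,"ry": 0,"rz": 0,"claw": 0.3},{"x": 0.4906,"y": -0.068,"z": 0,"rx": 0,"ry": 0,"rz": 0,"claw": 0.3},{"x": 0.4906,"y": -0.068,"z": 0,"rx": 0,"ry": 0,"rz": 0,"claw": 0.3}])

```text
time: 18.62
tool_pos: [0.6245, 0.292, 0.2489]
tool_rot: [-3.141, 0.001, 1.371]
contact_force: [-0.3, -0.3, 0.2]
opening: 0.0596
grip_force: 0.0
```

```bash
python3 mv.py did .4906 -.068 0 0 0 0 to .6241 .2919 .108 78.5
```

```text
shift [-0.000e+00 -1.000e-04  1.902e-01] turn [-0.  0. -0.] rows 3.4 0.0
cmd [0.6242 0.2919 0.2506] 78.5 meas [0.6245 0.292  0.2489] [-1.7997e+02  5.0000e-02  7.8530e+01] F [-0.3 -0.3  0.2] open 0.0596 grip 0.0 t 18.6167
```

Call:
step_arm(squeeze=35, steps=[{"x": 0,"y": 0,"z": 0.04,"rx": 0,"ry": 0,"rz": 0,"claw": 0.3},{"x": 0,"y": 0,"z": 0.09,"rx": 0,"ry": 0,"rz": 0,"claw": 0.3},{"x": 0,"y": 0,"z": 0.14,"rx": 0,"ry": 0,"rz": 0,"claw": 0.3},{"x": 0,"y": 0,"z": 0.175,"rx": 0,"ry": 0,"rz": 0,"claw": 0.3},{"x": 0,"y": 0,"z": 0.19,"rx": 0,"ry": 0,"rz": 0,"claw": 0.3},{"x": 0,"y": 0,"z": 0.19,"rx": 0,"ry": 0,"rz": 0,"claw": 0.1},{"x": 0,"y": 0,"z": 0.19,"rx": 0,"ry": 0,"rz": 0,"claw": -0.6},{"x": 0,"y": 0,"z": 0.19,"rx": 0,"ry": 0,"rz": 0,"claw": -0.6},{"x": 0,"y": 0,"z": 0.19,"rx": 0,"ry": 0,"rz": 0,"claw": -0.6},{"x": 0,"y": 0,"z": 0.19,"rx": 0,"ry": 0,"rz": 0,"claw": -0.6},{"x": 0,"y": 0,"z": 0.19,"rx": 0,"ry": 0,"rz": 0,"claw": -0.6},{"x": 0,"y": 0,"z": 0.19,"rx": 0,"ry": 0,"rz": 0,"claw": -0.6}])

```text
time: 19.62
tool_pos: [0.625, 0.2925, 0.1088]
tool_rot: [3.14, -0.001, 1.37]
contact_force: [-2.7, 0.1, 6.4]
opening: 0.0293
grip_force: 35.0
```

```bash
python3 mv.py did 0 0 .19 0 0 0 to .63 .1 .32 78.5 to .6417 -.2181 .32 78.5
```

```text
shift [-0.2492  0.0586 -0.2825] turn [-0.  0. -0.] rows 6.9 0.0
shift [-0.6617  0.1585 -0.2825] turn [-0.  0. -0.] rows 13.3 0.0
cmd [0.6242 0.2919 0.1081] 78.5 meas [0.625  0.2925 0.1088] [ 1.799e+02 -7.000e-02  7.852e+01] F [-2.7  0.1  6.4] open 0.0293 grip 35.0 t 19.6167
```

Call:
step_arm(steps=[{"x": 0,"y": 0,"z": -0.02,"rx": 0,"ry": 0,"rz": 0,"claw": -0.6},{"x": 0,"y": 0,"z": -0.06,"rx": 0,"ry": 0,"rz": 0,"claw": -0.6},{"x": 0,"y": 0,"z": -0.1,"rx": 0,"ry": 0,"rz": 0,"claw": -0.6},{"x": -0.02,"y": 0.0048,"z": -0.14,"rx": 0,"ry": 0,"rz": 0,"claw": -0.6},{"x": -0.045,"y": 0.0108,"z": -0.18,"rx": 0,"ry": 0,"rz": 0,"claw": -0.6},{"x": -0.075,"y": 0.018,"z": -0.215,"rx": 0,"ry": 0,"rz": 0,"claw": -0.6},{"x": -0.11,"y": 0.0263,"z": -0.245,"rx": 0,"ry": 0,"rz": 0,"claw": -0.6},{"x": -0.145,"y": 0.0347,"z": -0.265,"rx": 0,"ry": 0,"rz": 0,"claw": -0.6},{"x": -0.185,"y": 0.0443,"z": -0.27,"rx": 0,"ry": 0,"rz": 0,"claw": -0.6},{"x": -0.225,"y": 0.0539,"z": -0.27,"rx": 0,"ry": 0,"rz": 0,"claw": -0.6},{"x": -0.265,"y": 0.0635,"z": -0.27,"rx": 0,"ry": 0,"rz": 0,"claw": -0.6},{"x": -0.305,"y": 0.0731,"z": -0.27,"rx": 0,"ry": 0,"rz": 0,"claw": -0.6}])

```text
time: 20.62
tool_pos: [0.6323, 0.0556, 0.3089]
tool_rot: [-3.14, 0.0, 1.37]
contact_force: [0.7, 0.1, -4.5]
opening: 0.0294
grip_force: 35.0
```

```bash
python3 mv.py did -.305 .0731 -.27 0 0 0 to .6417 -.2181 .3106 78.5
```

```text
shift [-0.3567  0.0854  0.    ] turn [-0.  0. -0.] rows 6.6 0.0
cmd [0.6323 0.0568 0.3106] 78.5 meas [0.6323 0.0556 0.3089] [-1.7993e+02  3.0000e-02  7.8510e+01] F [ 0.7  0.1 -4.5] open 0.0294 grip 35.0 t 20.6167
```

Call:
step_arm(steps=[{"x": -0.04,"y": 0.0096,"z": 0,"rx": 0,"ry": 0,"rz": 0,"claw": -0.6},{"x": -0.08,"y": 0.0192,"z": 0,"rx": 0,"ry": 0,"rz": 0,"claw": -0.6},{"x": -0.12,"y": 0.0287,"z": 0,"rx": 0,"ry": 0,"rz": 0,"claw": -0.6},{"x": -0.16,"y": 0.0383,"z": 0,"rx": 0,"ry": 0,"rz": 0,"claw": -0.6},{"x": -0.2,"y": 0.0479,"z": 0,"rx": 0,"ry": 0,"rz": 0,"claw": -0.6},{"x": -0.24,"y": 0.0575,"z": 0,"rx": 0,"ry": 0,"rz": 0,"claw": -0.6},{"x": -0.28,"y": 0.067,"z": 0,"rx": 0,"ry": 0,"rz": 0,"claw": -0.6},{"x": -0.315,"y": 0.0754,"z": 0,"rx": 0,"ry": 0,"rz": 0,"claw": -0.6},{"x": -0.345,"y": 0.0826,"z": 0,"rx": 0,"ry": 0,"rz": 0,"claw": -0.6},{"x": -0.3567,"y": 0.0854,"z": 0.02,"rx": 0,"ry": 0,"rz": 0,"claw": -0.6},{"x": -0.3567,"y": 0.0854,"z": 0.06,"rx": 0,"ry": 0,"rz": 0,"claw": -0.6},{"x": -0.3567,"y": 0.0854,"z": 0.1,"rx": 0,"ry": 0,"rz": 0,"claw": -0.6}])

```text
time: 21.62
tool_pos: [0.6422, -0.2192, 0.2337]
tool_rot: [3.14, 0.001, 1.368]
contact_force: [-0.2, 0.5, -5.5]
opening: 0.0292
grip_force: 35.0
```

```bash
python3 mv.py did -.3567 .0854 .1 0 0 0 to .6417 -.2181 .1081 78.5
```

```text
shift [ 0.   -0.    0.17] turn [-0.  0. -0.] rows 3.1 0.0
cmd [ 0.6417 -0.2181  0.2356] 78.5 meas [ 0.6422 -0.2192  0.2337] [1.7991e+02 3.0000e-02 7.8400e+01] F [-0.2  0.5 -5.5] open 0.0292 grip 35.0 t 21.6167
```

Call:
step_arm(steps=[{"x": 0,"y": 0,"z": 0.035,"rx": 0,"ry": 0,"rz": 0,"claw": -0.6},{"x": 0,"y": 0,"z": 0.07,"rx": 0,"ry": 0,"rz": 0,"claw": -0.6},{"x": 0,"y": 0,"z": 0.105,"rx": 0,"ry": 0,"rz": 0,"claw": -0.6},{"x": 0,"y": 0,"z": 0.135,"rx": 0,"ry": 0,"rz": 0,"claw": -0.6},{"x": 0,"y": 0,"z": 0.152,"rx": 0,"ry": 0,"rz": 0,"claw": -0.6},{"x": 0,"y": 0,"z": 0.161,"rx": 0,"ry": 0,"rz": 0,"claw": -0.6},{"x": 0,"y": 0,"z": 0.1655,"rx": 0,"ry": 0,"rz": 0,"claw": -0.6},{"x": 0,"y": 0,"z": 0.168,"rx": 0,"ry": 0,"rz": 0,"claw": -0.6},{"x": 0,"y": 0,"z": 0.1692,"rx": 0,"ry": 0,"rz": 0,"claw": -0.6},{"x": 0,"y": 0,"z": 0.17,"rx": 0,"ry": 0,"rz": 0,"claw": -0.6},{"x": 0,"y": 0,"z": 0.1705,"rx": 0,"ry": 0,"rz": 0,"claw": -0.6},{"x": 0,"y": 0,"z": 0.171,"rx": 0,"ry": 0,"rz": 0,"claw": -0.6}])

```text
time: 22.62
tool_pos: [0.6428, -0.2184, 0.1088]
tool_rot: [3.139, 0.001, 1.37]
contact_force: [-5.1, 0.0, 9.1]
opening: 0.029
grip_force: 35.0
```

```bash
python3 mv.py did 0 0 .171 0 0 0
```

```text
cmd [ 0.6417 -0.2181  0.1074] 78.5 meas [ 0.6428 -0.2184  0.1088] [1.7983e+02 7.0000e-02 7.8500e+01] F [-5.1  0.   9.1] open 0.029 grip 35.0 t 22.6167
```

Call:
step_arm(steps=[{"x": 0,"y": 0,"z": 0,"rx": 0,"ry": 0,"rz": 0,"claw": -0.25},{"x": 0,"y": 0,"z": 0,"rx": 0,"ry": 0,"rz": 0,"claw": 0.1},{"x": 0,"y": 0,"z": 0,"rx": 0,"ry": 0,"rz": 0,"claw": 0.2},{"x": 0,"y": 0,"z": 0,"rx": 0,"ry": 0,"rz": 0,"claw": 0.3},{"x": 0,"y": 0,"z": 0,"rx": 0,"ry": 0,"rz": 0,"claw": 0.3},{"x": 0,"y": 0,"z": -0.02,"rx": 0,"ry": 0,"rz": 0,"claw": 0.3},{"x": 0,"y": 0,"z": -0.06,"rx": 0,"ry": 0,"rz": 0,"claw": 0.3},{"x": 0,"y": 0,"z": -0.1,"rx": 0,"ry": 0,"rz": 0,"claw": 0.3},{"x": 0,"y": 0,"z": -0.14,"rx": 0,"ry": 0,"rz": 0,"claw": 0.3},{"x": 0,"y": 0,"z": -0.18,"rx": 0,"ry": 0,"rz": 0,"claw": 0.3},{"x": 0,"y": 0,"z": -0.22,"rx": 0,"ry": 0,"rz": 0,"claw": 0.3},{"x": 0,"y": 0,"z": -0.24,"rx": 0,"ry": 0,"rz": 0,"claw": 0.3}])

```text
time: 23.62
tool_pos: [0.6431, -0.2182, 0.2908]
tool_rot: [3.136, 0.001, 1.37]
contact_force: [0.2, -0.9, -0.4]
opening: 0.0598
grip_force: 0.0
```

```bash
python3 mv.py did 0 0 -.24 0 0 0 to .48 .2 .29 78.5
```

```text
shift [ 0.5033 -0.3224 -0.0035] turn [-0.  0. -0.] rows 10.8 0.0
cmd [ 0.6417 -0.2181  0.2874] 78.5 meas [ 0.6431 -0.2182  0.2908] [1.7965e+02 8.0000e-02 7.8500e+01] F [ 0.2 -0.9 -0.4] open 0.0598 grip 0.0 t 23.6167
```

Call:
step_arm(steps=[{"x": 0.5,"y": -0.322,"z": -0.01,"rx": 0,"ry": 0,"rz": 0,"claw": 0.3},{"x": 0.5,"y": -0.322,"z": -0.01,"rx": 0,"ry": 0,"rz": 0,"claw": 0.3},{"x": 0.5,"y": -0.322,"z": -0.01,"rx": 0,"ry": 0,"rz": 0,"claw": 0.3},{"x": 0.5,"y": -0.322,"z": -0.01,"rx": 0,"ry": 0,"rz": 0,"claw": 0.3},{"x": 0.5,"y": -0.322,"z": -0.01,"rx": 0,"ry": 0,"rz": 0,"claw": 0.3},{"x": 0.5,"y": -0.322,"z": -0.01,"rx": 0,"ry": 0,"rz": 0,"claw": 0.3},{"x": 0.5,"y": -0.322,"z": -0.01,"rx": 0,"ry": 0,"rz": 0,"claw": 0.3},{"x": 0.5,"y": -0.322,"z": -0.01,"rx": 0,"ry": 0,"rz": 0,"claw": 0.3},{"x": 0.5,"y": -0.322,"z": -0.01,"rx": 0,"ry": 0,"rz": 0,"claw": 0.3},{"x": 0.5,"y": -0.322,"z": -0.01,"rx": 0,"ry": 0,"rz": 0,"claw": 0.3},{"x": 0.5,"y": -0.322,"z": -0.01,"rx": 0,"ry": 0,"rz": 0,"claw": 0.3},{"x": 0.5,"y": -0.322,"z": -0.01,"rx": 0,"ry": 0,"rz": 0,"claw": 0.3}])

```text
time: 24.62
tool_pos: [0.4781, 0.2024, 0.2941]
tool_rot: [-3.141, -0.002, 1.376]
contact_force: [0.3, 0.9, 0.0]
opening: 0.0592
grip_force: 0.0
```

```bash
python3 -c "
from fit import *
G=dict(t=(.4866,-.2622),s=(.4504,-.1345),r=(.6008,-.0788),c=(.6417,-.2181))
for n in ('top','scene'):
    im,d=read_camera(n); cv2.imwrite('pics/%s2.png'%n,im); K,R,t=cam(n); P=cloud(K,R,t,d)[d>0]
    B=lambda g,z0,z1,r:P[(np.hypot(*(P[:,:2]-G[g]).T)<r)&(P[:,2]>z0)&(P[:,2]<z1)]
    x=B('t',.072,.084,.075); r=cv2.minAreaRect((x[:,:2]*1000).astype(np.float32)); print(n,r)
    print('sq',rect(B('s',.012,.078,.06),.032,.032))
    print('round',circ(B('r',.133,.16,.05),.014)[0],circ(B('r',.012,.085,.05),.03)[0],B('r',.1,.3,.06)[:,2].max())
    print('cand',circ(B('c',.112,.143,.06),.015)[0],cv2.minEnclosingCircle((B('c',.006,.02,.06)[:,:2]*1000).astype(np.float32)),B('c',.1,.3,.06)[:,2].max())
    cv2.imwrite('pics/crop_%s2.png'%n,cv2.resize(im[120:310,270:520] if n=='top' else im[110:320,110:400],None,fx=2.5,fy=2.5,interpolation=cv2.INTER_CUBIC))
"
```

```text
top ((483.7096252441406, -262.0284729003906), (105.86976623535156, 59.07732391357422), 35.83743667602539)
sq (array([ 0.44885691, -0.13412667]), np.float64(176.83104332981492), np.float64(0.0007879938775300533))
round [ 0.5986356  -0.07809672] [ 0.59852809 -0.07816104] 0.16900033512639193
cand [ 0.63982589 -0.2186496 ] ((639.38134765625, -216.86138916015625), 53.458290100097656) 0.1630823949988733
scene ((488.3340759277344, -261.9225769042969), (108.21697235107422, 58.74898147583008), 35.487300872802734)
sq (array([ 0.45139141, -0.13473052]), np.float64(177.10100011261244), np.float64(0.0008433221020693548))
round [ 0.6007461  -0.07933833] [ 0.60094381 -0.07914753] 0.1699872182872703
cand [ 0.64198794 -0.21934257] ((641.0111694335938, -210.51377868652344), 54.04800796508789) 0.1673091564654731
```

View pics/crop_scene2.png

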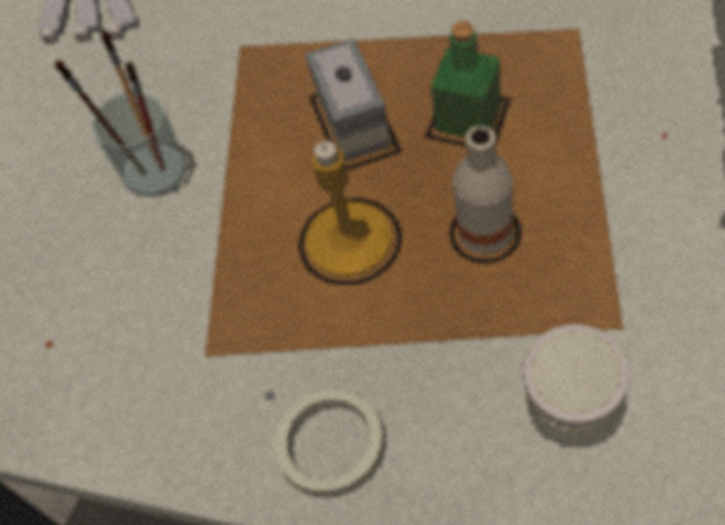

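View pics/crop_top2.png

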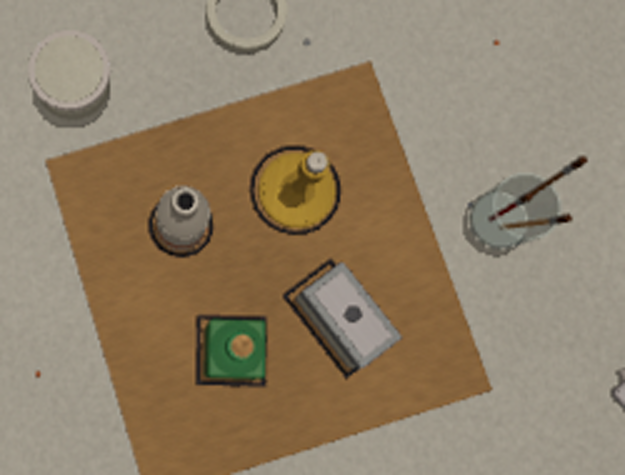

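Both views show all four props upright and centred in their outlines: cup, necks and lid are within about 1.5 mm. The jar and the tub haven't moved.

```bash
python3 -c "
from cell import robot; print(robot.hand_in())"
```

```text
the job is handed in; nothing more can be done
None
```

I've handed the job in: all four props stand upright within about 1.5 mm of the centres of their matching outlines. The square bottle and tin are aligned to within about 1°, nothing was dropped, and the brush jar and white tub were left untouched (about 25 s of the 102 s used).

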